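Load a tube rack past the spring gate of a reader lane

ROBOT

A 6-joint arm with a two-finger parallel gripper is mounted at the origin on the work surface. World frame = base frame: x ahead of the robot, y to its left, z up, the work surface at z = 0. Lengths are in m, angles in degrees, forces in N, time in s.
With the tool pointing down it reaches from about 0.4 to 0.825 m from the base axis. Payload 7 kg.
Tool frame: the origin (TCP) lies on the centre line of the jaws, within the pads' length; the fingertips stand 14 mm ahead of it and the grasp point (between the pads) lies 5 mm behind it; z points along the fingers, x is the direction in which the jaws open and shut, and the axes are right-handed (so a half turn about z gives the same grasp; the last joint's range is limited). The gripper opens to 88 mm and grips with 3 to 60 N. Pads are 19 mm wide; open, the fingers measure 130 mm over their backs; the gripper's body (78 mm by 193 mm) begins 47 mm behind the grasp point.
Start: joints at [88.356, 20.546, 0.682, 0, -70.136, -16.507], TCP at [0.21, 0.641, 0.241] pointing down, gripper open.
Joint ranges: [-176.03, 176.03], [-82.01, 121.73], [-58.28, 71.71], [-173.87, 95.51], [-174.79, -0.11], [-173.66, 173.66]. Speed limits (degrees/s): [136.94, 136.94, 172.46, 180, 180, 180].

INTERFACE

Orientations are given as [roll, pitch, yaw] about the fixed x, y, z axes, in that order (R = Rz(yaw) Ry(pitch) Rx(roll)).
In Python, from plant import * gives the robot as it stands.
- The arm moves only by the shell command python3 -m handwheel 'ROWS' [OPENING]. ROWS is JSON, a list of rows, each a list of 2 entries, a list of its own where there are three numbers: the shift along the tool's x, y, z each as a share of 0.2 m, from -1 to 1, then the turn, a rotation vector about the tool's x, y, z each as a share of 360 degrees, from -1 to 1. In form: [[[tx, ty, tz], [ax, ay, az]], ...]. A call has 1 to 5 rows; each row is the pose to reach, as a shift and turn from the pose commanded when the call began, along the tool's axes at that moment, turning the shorter way round; what a row does not reach only later rows make up. A row lasts 1/12 s, in which the tool goes at most 41.7 mm and 7.16 degrees, less where a joint would pass 70% of its speed; a pose out of reach is approached as far as the arm can. A call with a number of a shift or a turn outside -1 to 1 is refused whole. A call with a gripper value outside its range is refused whole. OPENING is the closure, from -1 (fully open) to 1 (shut), set as the call begins (- or left out, the last holds). The fingers move at their own pace and stop on an object; the grip force is fixed at half the most. Time passes only in rows, so rows that repeat a pose let the fingers close. It gives the time, the measured TCP pose, the force and the opening at its end, in the units of the state.
- get_obs(): the state, without advancing time (a new reading comes with each control period).
- snapshot(name): name is "scene" or "top" or "wrist"; returns a dict with "color" (420x560x3 uint8, red, green, blue), "z_map" (420x560 float32, m along the optical axis (not along the pixel's ray), 0 where there is no reading), "intrinsics" (3x3 intrinsics, pixels), "rvec" (rotation vector, rad) and "tvec" (3), from world to camera coordinates, as OpenCV has them. Camera axes: x right, y down, z forward; pixel columns grow to the right and rows downward; lengths in m; the calibration is good to about 2 mm. A picture is of the moment at which its call begins.
- close_job(): hands the job in, once; it reports no verdict.
The state is a dict: "clock": time; "joint_pos": joint angles; "qvel": joint speeds; "tau": joint torques, N m; "tool_pos": TCP position; "orientation": TCP orientation; "force": force on the tool from outside, world axes, zero at the start; "moment": the same for the moment, N m; "opening": finger opening in m.
Only numpy, scipy, OpenCV 4.12 (cv2) and the standard library are available. Lean on these libraries where they do the work, as an engineer would, in place of code of your own. Each camera call takes 0.05 s, during which the arm holds its last target. There are 200 camera calls.

TASK

Load the tube rack into the reader: swing the lane's spring gate outward by its long bar and hold it open with one fingertip while you push the rack along the lane from behind, past the gate, until it is fully home against the end stop; then let go so that the gate closes behind it. The gate must not press on the rack or its tubes on the way, the rack must not be lifted or tipped, and the things standing around the lane are to be left alone.

Things in the scene. Friction and masses are not known exactly. Their poses are not given: they have to be found in the camera images.
- lane: Low metal loading lane, fixed on the bench. Origin: on the bench, on the lane's centre line, in the gate's plane. +x: loading direction, to the end stop; +y: to the gate's bar and hinge side; z up. Floor 6 mm above the bench, from x = -240 to the stop. Guide rails: tops 20 mm above the bench, inner faces at y = +33 and -33, outer faces at +39 and -39. All mm.
- lane_stop (a point): Middle of the end stop's face, at lane x = +103, 20 mm above the bench; the stop's top is 40 mm above the bench. A white reader housing, 170 x 200 x 80 mm high, stands behind it from lane x = +120.
- rack: Grey plastic rack with 15 capped tubes, loose in the lane before the gate, 0.15 to 0.3 kg, axes along the lane's. Origin: centre of the underside of its block, 90 long (x) x 62 wide x 42 mm high; caps reach 54 mm above the underside. Fully home, the origin is at x = +58 of the lane. Behind the block is a narrower push tail (rack_tail).
- rack_tail (a point): Middle of the flat rear face of the rack's push tail, at rack x = -83, y = -11.5, 21 mm above the rack's underside. The tail is 38 long, 42 mm high, and spans rack y = -31 to +8; the corner beside it on the gate's side is free, so that the gate can close behind the block.
- gate (a joint): Gate angle, rad: 0 closed (sprung shut), 0.9 its limit. It turns about a shaft along the lane's x at y = +62, 16 mm above the bench. Closed, its blade (5 mm thick, at x = 0) reaches from the shaft into the lane to y = +16, 36 to 56 mm above the bench, blocking the rack. Pushed to +y it swings out and up, clear of the rack from 0.6 rad on; let go, it shuts by itself.
- gate_bar (a point): Middle of the gate's round steel bar, 8 mm thick, along the lane from its x = -215 to 0. At gate angle a its axis is at lane y = 62 - 22 cos a + 44 sin a, height 16 + 44 cos a + 22 sin a above the bench (mm): y = 40, 60 high closed; y = 73, 64 high at 0.7 rad. Push it to +y, at any point, with 2 to 5 N; a finger can slide along it. An arm at x = -215 and the blade join it to the shaft.
- timer: Bystander: white bench timer, 30 x 75 x 60 mm high, standing beside the lane. Origin: centre of its underside. Leave alone.
- jar: Bystander: brown glass jar, 48 mm across, 75 mm high, beside the lane. Origin: centre of its underside. Leave alone.
- weight_ring: Bystander: dark ring weight, 72 mm across, 20 mm high, beside the lane on the gate's side. Origin: centre of its underside. Leave alone.
Things that resemble listed ones, but are neither listed nor needed, are in the scene too. Of the things that look like the rack, the middle-sized one is meant.

How it is judged (in metres and radians):
On the way, in this order (a step that is already met when the one before it is completed fails the run):
1. a finger holds the gate open while the rack is still before it (value of joint gate above 0.5 rad and contact force between the fingers and gate above 0.3 N and x of rack in the frame of lane below -0.047 m), for 0.1 s.
2. the rack passes the gate while a finger still holds the gate open (value of joint gate above 0.5 rad and contact force between the fingers and gate above 0.3 N and x of rack in the frame of lane above -0.01 m), for 0.1 s.
At the end, for the whole second after the job is handed in: The rack stands flat in the lane with its block within 4 mm of the end stop, at rest, and the gate is closed behind it (under 0.06 rad) (x of rack in the frame of lane above 0.054 m and z of rack in the frame of lane below 0.009 m and angle between the x axis of rack and the x axis of lane, either way round below 0.1 rad and angle between rack's own z axis and vertical below 0.05 rad and value of joint gate below 0.06 rad and linear speed of rack below 0.01 m/s); the robot touches nothing.
It fails at once if the gate presses on the rack (over 3 N) (contact force between gate and rack above 3 N).
It fails at once if the rack is lifted (z of rack in the frame of lane above 0.016 m).
It fails at once if the rack is tipped (angle between rack's own z axis and vertical above 0.2 rad).
It fails at once if a bystander is moved by more than 20 mm (distance of any of timer, jar, weight_ring from where it was at the start of the episode above 0.02 m).
It also fails if it takes over 35 s, if anything falls off the work surface, if the arm or the gripper's body presses on something with over 40 N, if the wrist force passes 120 N, or if a joint passes its speed limit or range.

## Working session

There is one attempt and no reset: what is moved stays moved. The work goes in short steps, Python scripts to look and compute and a shell command to move; the robot and the scene stay as the last step left them, time stands still between calls to the robot, and variables do not carry over. Pictures are saved under pics/ and viewed, about 8 in all and at most 12, crops included, and the job is handed in when it is done.

```bash
ls; mkdir -p pics; cat > h.py <<'E'
import numpy as np, cv2
from plant import *
def px2w(s,u,v,z=None):
    K=np.array(s["intrinsics"]);R=cv2.Rodrigues(np.array(s["rvec"],float))[0];t=np.array(s["tvec"],float).ravel()
    ray=np.linalg.inv(K)@np.array([u,v,1.0])
    if z is None:
        d=s["z_map"][int(round(v)),int(round(u))]; return R.T@(ray*d-t)
    C=-R.T@t; r=R.T@ray; return C+r*(z-C[2])/r[2]
def w2px(s,p):
    return cv2.projectPoints(np.array(p,float).reshape(-1,3),np.array(s["rvec"],float),np.array(s["tvec"],float),np.array(s["intrinsics"],float),None)[0].reshape(-1,2)
E
python3 - <<'E'
from h import *
import pickle
o=get_obs();print(o)
for n in("top","scene"):
    s=snapshot(n);pickle.dump(s,open(n+".pkl","wb"));cv2.imwrite(f"pics/{n}0.png",s["color"][...,::-1])
    R=cv2.Rodrigues(np.array(s["rvec"],float))[0];print(n,-R.T@np.ravel(s["tvec"]),s["intrinsics"])
E
```

```text
pics
{'clock': 0.0, 'joint_pos': array([ 8.83581048e+01,  2.05904832e+01,  6.34429372e-01, -2.07291718e-02,
       -7.01338482e+01, -1.65077697e+01]), 'qvel': array([-0.06633935, -0.08868442,  0.0211577 ,  0.01135368,  0.01377962,
       -0.02467943]), 'tau': array([ 7.31876244e-04, -5.82722676e+01,  2.93048984e+01,  6.99690118e+00,
        7.00510878e-03, -1.74358020e-04]), 'tool_pos': array([0.21012825, 0.64098495, 0.23963646]), 'orientation': array([-1.79993136e+02, -9.17339395e-02, -1.08156730e+02]), 'force': array([ 0.4507481 ,  0.57275165, -0.2275039 ]), 'moment': array([ 0.0376818 , -0.02684935,  0.02895629]), 'opening': 0.0876806672911209}
top [ 0.43164262 -0.04814526  0.85303416] [[388.47803312   0.         283.02925149]
 [  0.         388.47803312 208.58623434]
 [  0.           0.           1.        ]]
scene [1.26457969 0.00404579 1.12481498] [[518.43167581   0.         282.00173331]
 [  0.         518.43167581 210.84467626]
 [  0.           0.           1.        ]]
```

View pics/top0.png

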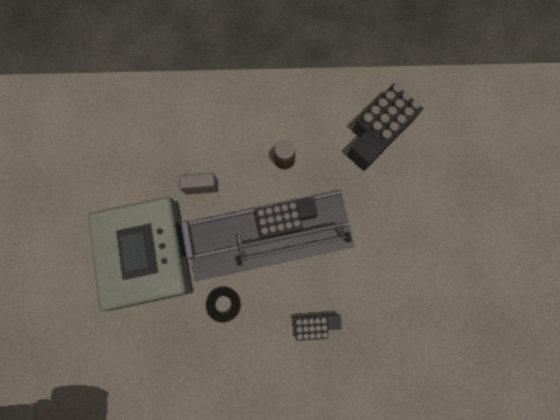

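View pics/scene0.png

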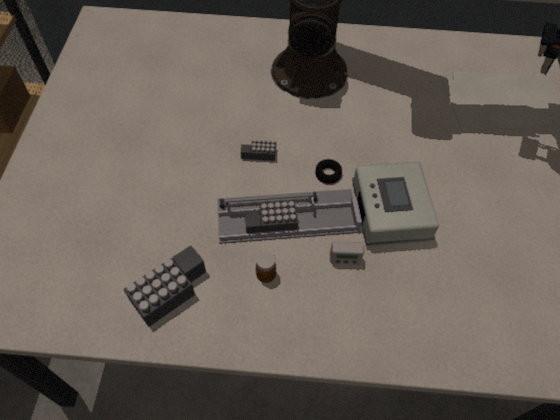

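The rack candidates in the top view are the large one at (388,118), the small one at (312,328) and the middle-sized one in the lane at (280,218). I choose the one in the lane. The housing is at (137,253), timer at (198,182), jar at (284,154), ring at (223,304), and the gate bar runs from (240,255) to (347,230).

```bash
python3 - <<'E'
from h import *
import pickle
s=pickle.load(open("top.pkl","rb"))
c=s["color"][175:295,165:365,::-1]; c=cv2.convertScaleAbs(c,alpha=2.2,beta=10)
cv2.imwrite("pics/crop1.png",cv2.resize(c,None,fx=4,fy=4,interpolation=cv2.INTER_CUBIC))
for u,v in[(280,150),(280,350),(200,250),(350,240)]: print(u,v,px2w(s,u,v,0).round(3))
for u,v in[(198,180),(284,150),(223,290),(137,210),(280,218),(309,208)]: print(u,v,px2w(s,u,v).round(3))
E
```

```text
280 150 [ 0.74  -0.055  0.   ]
280 350 [ 0.301 -0.043  0.   ]
200 250 [0.515 0.126 0.   ]
350 240 [ 0.528 -0.204  0.   ]
198 180 [0.656 0.12  0.061]
284 150 [ 0.713 -0.063  0.075]
223 290 [0.427 0.073 0.018]
137 210 [0.591 0.237 0.083]
280 218 [ 0.571 -0.051  0.059]
309 208 [ 0.592 -0.113  0.048]
```

View pics/crop1.png

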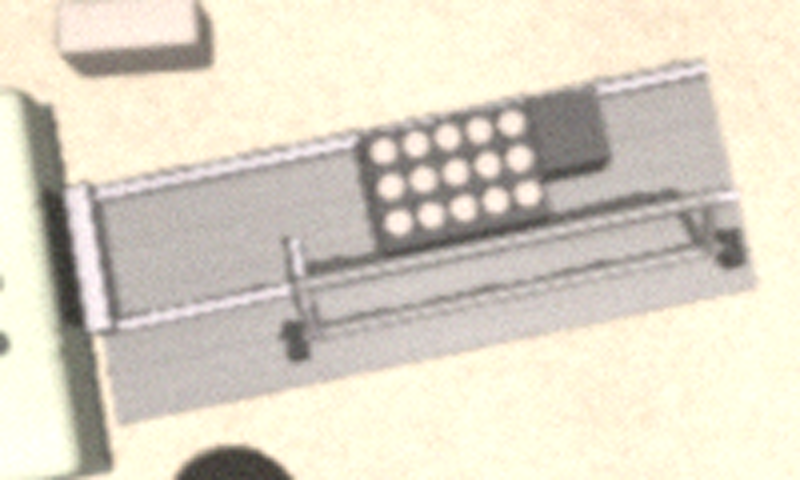

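```bash
cat > fit.py <<'E'
from h import *
import pickle
from scipy.optimize import least_squares
s=pickle.load(open("top.pkl","rb"))
P=lambda u,v:(165+(u-1.5)/4,175+(v-1.5)/4)
# (lane x|None, y, z, crop px)
obs=[(None,-36,20,103,191),(None,-36,20,350,141),(None,-36,20,610,88),(-240,-36,20,706,68),
(None,36,20,120,323),(None,36,20,285,291),(103,-33,40,93,192),(103,33,40,108,322),(0,16,56,293,240),
(None,40,60,400,261),(None,40,60,600,222),(-215,40,60,738,196)]
def L2W(p,q):
    c,sn=np.cos(p[2]),np.sin(p[2]);x,y,z=q;return [p[0]+c*x-sn*y,p[1]+sn*x+c*y,z]
def res(p):
    r=[]
    for x,y,z,u,v in obs:
        t=np.array(P(u,v));
        if x is None:
            a,b=w2px(s,[L2W(p,(-.2,y/1e3,z/1e3)),L2W(p,(.1,y/1e3,z/1e3))]);d=(b-a)/np.linalg.norm(b-a);e=t-a;r+=[d[0]*e[1]-d[1]*e[0],0]
        else: r+=list(w2px(s,L2W(p,(x/1e3,y/1e3,z/1e3)))[0]-t)
    return r
f=least_squares(res,[.53,.03,np.pi/2],loss='soft_l1');p=f.x
print(p[:2].round(4),np.degrees(p[2]).round(2));print(np.round(np.array(res(p)).reshape(-1,2),2).tolist())
np.save("lane.npy",p)
def W2L(w):
    d=np.array(w)[:2]-p[:2];c,sn=np.cos(p[2]),np.sin(p[2]);return np.array([c*d[0]+sn*d[1],-sn*d[0]+c*d[1],w[2]])
if __name__=="__main__":
    for n,u,v,z in[("blk front far top",362,147,.048),("blk front near",380,250,.048),("tail rear far",600,88,.048),("tail rear near",608,160,.048),("cap FL",385,151,.06),("cap FR",398,223,.06),("cap RL",512,124,.06),("cap RR",529,193,.06)]:
        print(n,(W2L(px2w(s,*P(u,v),z))*1e3).round(1))
    for n,u,v,z in[("timer",197,180,.06),("jar",284,150,.075),("ring",223,304,.02)]: print(n,(W2L(px2w(s,u,v,z))*1e3).round(0))
E
python3 fit.py
```

```text
[0.5547 0.0391] 100.43
[[0.42, 0.0], [0.13, 0.0], [-0.09, 0.0], [1.39, -0.35], [0.31, 0.0], [-0.39, 0.0], [-0.96, 0.35], [0.4, -1.53], [0.44, -0.18], [0.59, 0.0], [-0.21, 0.0], [-6.59, 0.39]]
blk front far top [-43.2 -26.   48. ]
blk front near [-41.7  29.5  48. ]
tail rear far [-173.2  -31.1   48. ]
tail rear near [-168.6    7.7   48. ]
cap FL [-54.7 -19.   60. ]
cap FR [-53.8  19.3  60. ]
cap RL [-122.3  -19.3   60. ]
cap RR [-123.1   18.1   60. ]
timer [  63. -115.   60.]
jar [-129. -137.   75.]
ring [ 61. 147.  20.]
```

```bash
cat > plan.py <<'E'
# usage: plan.py laneX laneY tipZ (mm) -> shares for handwheel, from measured pose
import sys
from h import *
from scipy.spatial.transform import Rotation as Ro
p=np.load("lane.npy");o=get_obs()
R=Ro.from_euler("xyz",o["orientation"],degrees=True)
c,sn=np.cos(p[2]),np.sin(p[2])
d=np.array(o["tool_pos"])[:2]-p[:2]
print("t %.2f lane tcp mm"%o["clock"],(np.array([c*d[0]+sn*d[1],-sn*d[0]+c*d[1],o["tool_pos"][2]-.014])*1e3).round(1),"rpy",o["orientation"].round(2),"open %.1f"%(o["opening"]*1e3),
 "F lane",np.round([c*o["force"][0]+sn*o["force"][1],-sn*o["force"][0]+c*o["force"][1],o["force"][2]],1))
if len(sys.argv)>3:
    x,y,z=[float(a)/1e3 for a in sys.argv[1:4]]
    T=np.array([p[0]+c*x-sn*y,p[1]+sn*x+c*y,z+.014])
    G=Ro.from_euler("xyz",[180,0,np.degrees(p[2])+90],degrees=True)
    sh=R.inv().apply(T-o["tool_pos"])/.2; tu=np.degrees((R.inv()*G).as_rotvec())/360
    m=max(1,np.abs(sh).max());print("world",T.round(4),"shares",sh.round(4),"turn",tu.round(4),"scaled",(sh/m).round(3) if m>1 else "")
E
python3 plan.py -192 -18 150
```

```text
t 0.10 lane tcp mm [654.3 229.8 225.7] rpy [-1.7999e+02 -9.0000e-02 -1.0816e+02] open 87.9 F lane [ 0.4 -0.1  0.4]
world [ 0.6072 -0.1465  0.164 ] shares [ 3.1221 -3.1132  0.3837] turn [-1.000e-04 -2.000e-04  1.706e-01] scaled [ 1.    -0.997  0.123]
```

```bash
python3 -m handwheel '[[[0.72,-0.72,0.0],[0,0,0]],[[0.72,-0.72,0],[0,0,0]],[[0.72,-0.72,0],[0,0,0]],[[0.72,-0.72,0],[0,0,0]],[[0.72,-0.72,0],[0,0,0]]]' -0.114; python3 plan.py -192 -18 150
```

```text
clock: 0.52
tool_pos: [0.3027, 0.4572, 0.2402]
orientation: [180.0, -0.0, -108.1]
force: [1.4, -0.2, 1.0]
opening: 0.0598
t 0.52 lane tcp mm [456.8 172.1 226.2] rpy [ 1.7999e+02 -5.0000e-02 -1.0815e+02] open 59.8 F lane [-0.4 -1.3  1. ]
world [ 0.6072 -0.1465  0.164 ] shares [ 2.3937 -2.3869  0.3826] turn [-1.000e-04 -1.000e-04  1.706e-01] scaled [ 1.    -0.997  0.16 ]
```

```bash
python3 -m handwheel '[[[0.72,-0.72,0.05],[0,0,0]],[[0.72,-0.72,0.05],[0,0,0]],[[0.72,-0.72,0.05],[0,0,0]],[[0.72,-0.72,0.05],[0,0,0]],[[0.72,-0.72,0.05],[0,0,0]]]'; python3 plan.py -192 -18 150
```

```text
clock: 0.93
tool_pos: [0.3945, 0.2756, 0.2304]
orientation: [180.0, -0.0, -108.1]
force: [-0.2, 0.5, -0.7]
opening: 0.0493
t 0.93 lane tcp mm [261.6 114.8 216.4] rpy [ 179.99   -0.   -108.15] open 49.3 F lane [ 0.5  0.1 -0.7]
world [ 0.6072 -0.1465  0.164 ] shares [ 1.6739 -1.6681  0.332 ] turn [ 0.     -0.      0.1706] scaled [ 1.    -0.997  0.198]
```

```bash
python3 -m handwheel '[[[0.72,-0.72,0.05],[0,0,0.085]],[[0.72,-0.72,0.05],[0,0,0.085]],[[0.72,-0.72,0.05],[0,0,0.085]],[[0.72,-0.72,0.05],[0,0,0.085]],[[0.72,-0.72,0.05],[0,0,0.085]]]'; python3 plan.py -192 -18 150
```

```text
clock: 1.35
tool_pos: [0.4865, 0.094, 0.2205]
orientation: [180.0, 0.0, -139.2]
force: [0.4, 0.8, 0.0]
opening: 0.0486
t 1.35 lane tcp mm [ 66.3  57.1 206.5] rpy [ 180.      0.   -139.18] open 48.6 F lane [ 0.7 -0.5  0. ]
world [ 0.6072 -0.1465  0.164 ] shares [ 0.3291 -1.3043  0.2822] turn [ 0.     -0.      0.0844] scaled [ 0.252 -1.     0.216]
```

```bash
python3 -m handwheel '[[[0.24,-0.96,0.15],[0,0,0.0844]],[[0.24,-0.96,0.15],[0,0,0.0844]],[[0.24,-0.96,0.15],[0,0,0.0844]],[[0.24,-0.96,0.15],[0,0,0.0844]],[[0.24,-0.96,0.15],[0,0,0.0844]]]'; python3 plan.py -192 -18 110
```

```text
clock: 1.77
tool_pos: [0.5772, -0.0824, 0.1896]
orientation: [-180.0, -0.1, -169.6]
force: [1.2, 0.8, 1.0]
opening: 0.0489
t 1.77 lane tcp mm [-1.236e+02 -1.000e-01  1.756e+02] rpy [-1.8000e+02 -5.0000e-02 -1.6961e+02] open 48.9 F lane [ 0.6 -1.3  1. ]
world [ 0.6072 -0.1465  0.124 ] shares [-0.0902 -0.3421  0.3282] turn [-0.     -0.0001 -0.0001] scaled
```

```bash
python3 -m handwheel '[[[-0.09,-0.342,0.1],[0,0,0]],[[-0.09,-0.342,0.328],[0,0,0]],[[-0.09,-0.342,0.328],[0,0,0]],[[-0.09,-0.342,0.328],[0,0,0]]]'; python3 plan.py -192 -18 30
python3 - <<'E'
from h import *
import pickle
a=[]
for n in("top","scene"):
    s=snapshot(n);pickle.dump(s,open(n+"1.pkl","wb"))
    c=s["color"][...,::-1]
    c=c[160:300,160:380] if n=="top" else c[140:280,190:380]
    a.append(cv2.resize(cv2.convertScaleAbs(c,alpha=2,beta=10),(560,380) if n=="top" else (560,412),interpolation=cv2.INTER_CUBIC)[:300 if 0 else 300])
cv2.imwrite("pics/b.png",np.vstack(a))
E
```

```text
clock: 2.1
tool_pos: [0.6046, -0.1456, 0.1193]
orientation: [179.9, -0.5, -169.3]
force: [0.0, 0.7, -0.5]
opening: 0.0495
t 2.10 lane tcp mm [-190.7  -15.6  105.3] rpy [ 179.89   -0.48 -169.34] open 49.5 F lane [ 0.6 -0.1 -0.5]
world [ 0.6072 -0.1465  0.044 ] shares [-0.0149 -0.0075  0.3764] turn [ 0.0003 -0.0013  0.0006] scaled
```

View pics/b.png

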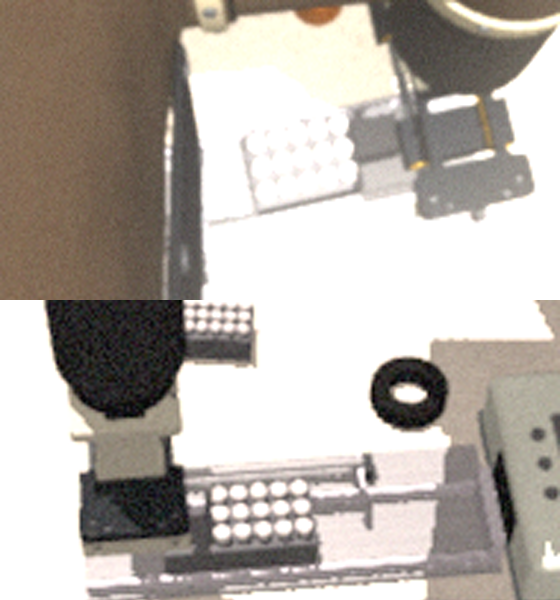

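The arm now covers much of both overhead views: the rack caps are at (300,160) and the gripper at (470,150). I check from the wrist before lowering.

```bash
python3 plan.py; python3 - <<'E'
from h import *
s=snapshot("wrist");cv2.imwrite("pics/w1.png",cv2.convertScaleAbs(s["color"][...,::-1],alpha=1.6,beta=10))
p=np.load("lane.npy");c,sn=np.cos(p[2]),np.sin(p[2])
for q in[(-171,-31,48),(-171,8,48),(-215,40,60),(0,40,60),(0,16,56),(-43,31,48),(-240,-36,20)]:
    x,y,z=np.array(q)/1e3;print(q,w2px(s,[p[0]+c*x-sn*y,p[1]+sn*x+c*y,z]).round(0))
o=get_obs()
from scipy.spatial.transform import Rotation as Ro
R=Ro.from_euler("xyz",o["orientation"],degrees=True)
for dx in(-45.5,-24.5,24.5,45.5): print("tip",dx,w2px(s,o["tool_pos"]+R.apply([dx/1e3,0,.014])).round(0))
E
```

```text
t 2.20 lane tcp mm [-189.4  -17.9  110. ] rpy [ 1.7999e+02 -1.5000e-01 -1.6919e+02] open 48.9 F lane [ 0.2 -0.4  1.1]
(-171, -31, 48) [[265. 244.]]
(-171, 8, 48) [[318. 244.]]
(-215, 40, 60) [[370. 190.]]
(0, 40, 60) [[350. 438.]]
(0, 16, 56) [[321. 434.]]
(-43, 31, 48) [[339. 385.]]
(-240, -36, 20) [[260. 147.]]
tip -45.5 [[196. 258.]]
tip -24.5 [[236. 258.]]
tip 24.5 [[327. 258.]]
tip 45.5 [[367. 258.]]
```

View pics/w1.png

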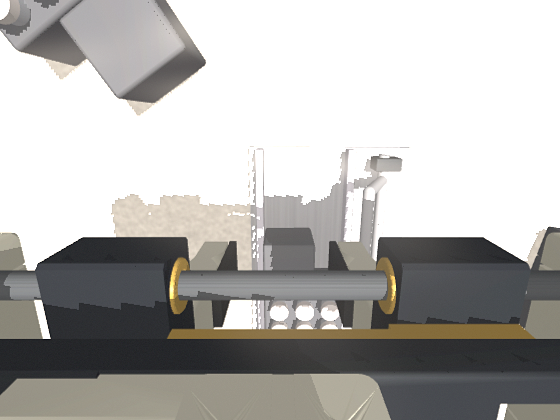

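The wrist view shows the tail's rear at (289,240) and the bar end at (372,185), both where the model predicts. The fingertips are on either side at (212,250) and (350,250). Now I lower.

```bash
python3 plan.py -190 -18 30; python3 -m handwheel '[[[0,0,0.15],[0,0,0]],[[0,0,0.3],[0,0,0]],[[0,0,0.4],[0,0,-0.0007]],[[0,0,0.4],[0,0,-0.0007]]]'; python3 plan.py -190 -18 30
```

```text
t 2.25 lane tcp mm [-189.   -18.8  111.5] rpy [-179.98   -0.   -169.13] open 49.0 F lane [ 1.2 -0.6 -0. ]
world [ 0.6068 -0.1445  0.044 ] shares [ 0.0041 -0.0051  0.4073] turn [-0.0001 -0.      0.0012] scaled 
clock: 2.58
tool_pos: [0.6054, -0.1422, 0.0428]
orientation: [179.9, -0.2, -168.8]
force: [-1.1, -0.6, -0.2]
opening: 0.049
t 2.58 lane tcp mm [-187.5  -17.    28.8] rpy [ 179.94   -0.21 -168.82] open 49.0 F lane [-0.4  1.2 -0.2]
world [ 0.6068 -0.1445  0.044 ] shares [-0.0047 -0.0126 -0.0059] turn [ 0.0002 -0.0006  0.0021] scaled
```

```bash
python3 -m handwheel '[[[0.03,-0.012,0],[0,0,0.002]],[[0.05,-0.012,0],[0,0,0.002]],[[0.07,-0.012,0],[0,0,0.002]],[[0.085,-0.012,0],[0,0,0.002]],[[0.1,-0.012,0],[0,0,0.002]]]'; python3 plan.py -190 24 30
```

```text
clock: 3.0
tool_pos: [0.5915, -0.1495, 0.0482]
orientation: [-179.9, 0.5, -169.5]
force: [5.4, 1.7, 6.5]
opening: 0.0489
t 3.00 lane tcp mm [-192.2   -2.    34.2] rpy [-179.9     0.45 -169.53] open 48.9 F lane [ 0.7 -5.6  6.5]
world [ 0.5655 -0.1521  0.044 ] shares [0.1299 0.0109 0.0198] turn [-0.0003  0.0013  0.0001] scaled
```

```bash
python3 -m handwheel '[[[0,0,0],[0,0,0]],[[0,0,0],[0,0,0]]]'; python3 plan.py -190 24 30
python3 - <<'E'
from h import *
s=snapshot("wrist");cv2.imwrite("pics/w2.png",cv2.convertScaleAbs(s["color"][...,::-1],alpha=1.2,beta=0))
p=np.load("lane.npy");c,sn=np.cos(p[2]),np.sin(p[2])
for a in(0,.2,.4,.6,.7):
    for X in(-215,-150,):
        x,y,z=X/1e3,(62-22*np.cos(a)+44*np.sin(a))/1e3,(16+44*np.cos(a)+22*np.sin(a))/1e3
        print(a,X,w2px(s,[p[0]+c*x-sn*y,p[1]+sn*x+c*y,z]).round(0))
E
```

```text
clock: 3.17
tool_pos: [0.591, -0.1497, 0.048]
orientation: [-179.9, 0.4, -169.5]
force: [3.9, 0.6, 5.3]
opening: 0.0485
t 3.17 lane tcp mm [-192.2   -1.5   34. ] rpy [-179.91    0.4  -169.54] open 48.5 F lane [-0.1 -3.9  5.3]
world [ 0.5655 -0.1521  0.044 ] shares [0.1277 0.0112 0.0189] turn [-0.0003  0.0011  0.0001] scaled 
0 -215 [[378. 233.]]
0 -150 [[367. 357.]]
0.2 -215 [[401. 236.]]
0.2 -150 [[388. 362.]]
0.4 -215 [[425. 237.]]
0.4 -150 [[409. 365.]]
0.6 -215 [[448. 237.]]
0.6 -150 [[430. 364.]]
0.7 -215 [[459. 236.]]
0.7 -150 [[439. 363.]]
```

View pics/w2.png

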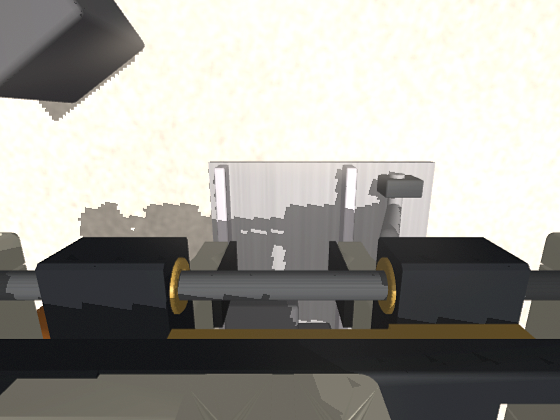

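The bar's far arm is now at (392,215), turned by about 0.15 rad, as expected from a finger at y ≈ 44. The upward force fits friction on the rising bar. I carry on to about 0.7 rad.

```bash
python3 -m handwheel '[[[0.03,0,0],[0,0,0]],[[0.06,0,0],[0,0,0]],[[0.09,0,0],[0,0,0]],[[0.12,0,0],[0,0,0]],[[0.12,0,0],[0,0,0]]]'; python3 plan.py -190 24 30
```

```text
clock: 3.63
tool_pos: [0.5642, -0.1543, 0.0461]
orientation: [-180.0, 0.1, -169.6]
force: [2.4, -0.4, 1.9]
opening: 0.0486
t 3.63 lane tcp mm [-191.9   25.7   32.1] rpy [-1.7998e+02  1.0000e-01 -1.6961e+02] open 48.6 F lane [-0.9 -2.3  1.9]
world [ 0.5655 -0.1521  0.044 ] shares [-0.0086  0.0095  0.0104] turn [-0.0001  0.0003 -0.0001] scaled
```

```bash
cat > look.py <<'E'
import sys
from h import *
p=np.load("lane.npy");c,sn=np.cos(p[2]),np.sin(p[2])
L=lambda x,y,z:[p[0]+(c*x-sn*y)/1e3,p[1]+(sn*x+c*y)/1e3,z/1e3]
s=snapshot("scene");u0,v0,w,h=215,170,160,90
im=cv2.resize(cv2.convertScaleAbs(s["color"][v0:v0+h,u0:u0+w,::-1],alpha=1.5),None,fx=5,fy=5,interpolation=cv2.INTER_CUBIC)
for a,col in((0,(255,0,0)),(.5,(0,255,0)),(.7,(0,0,255)),(.9,(255,0,255))):
    r=lambda dy,dz:(62+dy*np.cos(a)+dz*np.sin(a),16-dy*np.sin(a)+dz*np.cos(a))
    for q in((-46,40),(-22,44)):
        u,v=w2px(s,L(0,*r(*q)))[0]; cv2.circle(im,(int((u-u0+.5)*5),int((v-v0+.5)*5)),3,col,-1)
cv2.imwrite(sys.argv[1],im)
E
python3 look.py pics/s2.png
```

```text
(no output)
```

View pics/s2.png

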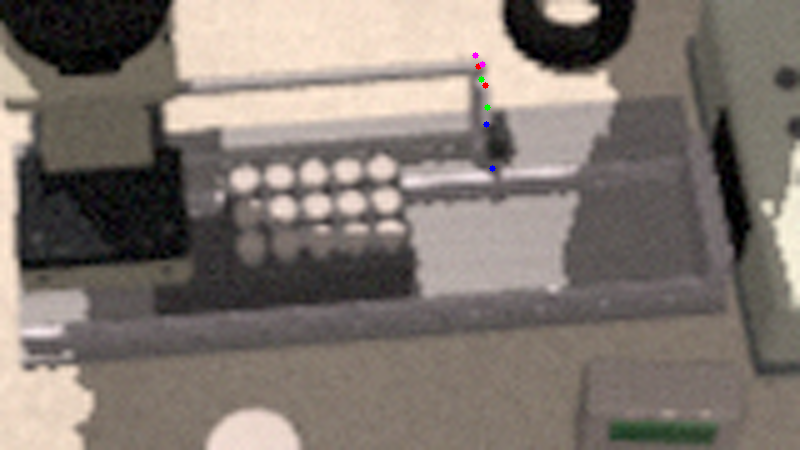

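The bar's end is at (475,70), between the 0.7 and 0.9 marks, so the gate is about 0.7 to 0.75 rad open. The rack is still before the gate. Now I push.

```bash
python3 -m handwheel '[[[0,0.03,0],[0,0,0]],[[0,0.06,0],[0,0,0]],[[0,0.09,0],[0,0,0]],[[0,0.12,0],[0,0,0]],[[0,0.15,0],[0,0,0]]]'; python3 plan.py -35 24 30
```

```text
clock: 4.1
tool_pos: [0.5594, -0.1241, 0.0449]
orientation: [-180.0, 0.0, -169.6]
force: [5.0, -3.5, 0.9]
opening: 0.0488
t 4.10 lane tcp mm [-161.4   25.    30.9] rpy [-179.97    0.   -169.58] open 48.8 F lane [-4.4 -4.3  0.9]
world [5.375e-01 3.000e-04 4.400e-02] shares [-0.0049  0.632   0.0042] turn [-0.0001  0.     -0.    ] scaled
```

```bash
python3 -m handwheel '[[[0,0.02,0],[0,0,0]],[[0,0.04,0],[0,0,0]],[[0,0.06,0],[0,0,0]],[[0,0.08,0],[0,0,0]],[[0,0.1,0],[0,0,0]]]'; python3 plan.py -35 24 30
```

```text
clock: 4.52
tool_pos: [0.5557, -0.1045, 0.0449]
orientation: [-180.0, 0.0, -169.6]
force: [4.2, -2.6, 2.1]
opening: 0.0489
t 4.52 lane tcp mm [-141.4   25.1   30.9] rpy [-179.97    0.   -169.58] open 48.9 F lane [-3.3 -3.7  2.1]
world [5.375e-01 3.000e-04 4.400e-02] shares [-0.0052  0.5322  0.0043] turn [-0.0001  0.     -0.    ] scaled
```

```bash
python3 -m handwheel '[[[0,0.03,0],[0,0,0]],[[0,0.06,0],[0,0,0]],[[0,0.09,0],[0,0,0]],[[0,0.12,0],[0,0,0]],[[0,0.15,0],[0,0,0]]]'; python3 plan.py -35 24 30; python3 -m handwheel '[[[0,0.03,0],[0,0,0]],[[0,0.06,0],[0,0,0]],[[0,0.09,0],[0,0,0]],[[0,0.12,0],[0,0,0]],[[0,0.15,0],[0,0,0]]]'; python3 plan.py -35 24 30
```

```text
clock: 4.93
tool_pos: [0.5502, -0.075, 0.0449]
orientation: [-180.0, -0.0, -169.6]
force: [3.7, -3.9, 2.3]
opening: 0.0486
t 4.93 lane tcp mm [-111.4   25.1   30.9] rpy [-1.7997e+02 -1.0000e-02 -1.6958e+02] open 48.6 F lane [-4.5 -2.9  2.3]
world [5.375e-01 3.000e-04 4.400e-02] shares [-0.0056  0.382   0.0043] turn [-0.0001 -0.     -0.    ] scaled 
clock: 5.35
tool_pos: [0.5446, -0.0455, 0.0449]
orientation: [-180.0, -0.0, -169.6]
force: [4.1, -4.2, 2.2]
opening: 0.0488
t 5.35 lane tcp mm [-81.4  25.3  30.9] rpy [-1.7997e+02 -2.0000e-02 -1.6958e+02] open 48.8 F lane [-4.9 -3.3  2.2]
world [5.375e-01 3.000e-04 4.400e-02] shares [-0.0063  0.232   0.0042] turn [-0.0001 -0.0001 -0.0001] scaled
```

```bash
python3 look.py pics/s3.png
```

```text
(no output)
```

View pics/s3.png

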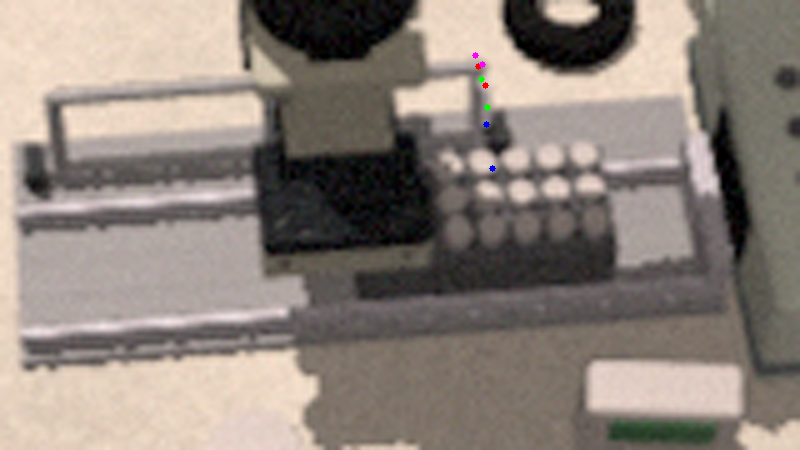

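The rack block's front is at (612,260), under the open gate and well past the gate plane. The gate bar is still at (475,70), open. About 45 mm remains.

```bash
python3 -m handwheel '[[[0,0.04,0],[0,0,0]],[[0,0.08,0],[0,0,0]],[[0,0.12,0],[0,0,0]],[[0,0.15,0],[0,0,0]],[[0,0.17,0],[0,0,0]]]'; python3 plan.py -35 24 30; python3 -m handwheel '[[[0,0.01,0],[0,0,0]],[[0,0.02,0],[0,0,0]],[[0,0.03,0],[0,0,0]],[[0,0.04,0],[0,0,0]],[[0,0.05,0],[0,0,0]]]'; python3 plan.py -35 24 30
```

```text
clock: 5.82
tool_pos: [0.5383, -0.012, 0.0448]
orientation: [-180.0, -0.0, -169.6]
force: [3.7, -3.4, 0.4]
opening: 0.0489
t 5.82 lane tcp mm [-47.3  25.4  30.8] rpy [-1.7999e+02 -3.0000e-02 -1.6957e+02] open 48.9 F lane [-4.  -3.   0.4]
world [5.375e-01 3.000e-04 4.400e-02] shares [-0.0072  0.0613  0.0039] turn [-0.     -0.0001 -0.    ] scaled 
clock: 6.23
tool_pos: [0.5365, -0.0026, 0.0448]
orientation: [-180.0, -0.0, -169.6]
force: [4.3, -3.2, -0.7]
opening: 0.0485
t 6.23 lane tcp mm [-37.7  25.5  30.8] rpy [-1.8000e+02 -2.0000e-02 -1.6962e+02] open 48.5 F lane [-3.9 -3.6 -0.7]
world [5.375e-01 3.000e-04 4.400e-02] shares [-0.0073  0.0135  0.004 ] turn [-0.     -0.0001 -0.0002] scaled
```

```bash
python3 -m handwheel '[[[0,0.006,0],[0,0,0]],[[0,0.012,0],[0,0,0]],[[0,0.018,0],[0,0,0]],[[0,0.024,0],[0,0,0]],[[0,0.03,0],[0,0,0]]]'; python3 plan.py
```

```text
clock: 6.65
tool_pos: [0.5355, -0.0001, 0.0452]
orientation: [-179.8, -0.1, -169.7]
force: [12.3, -33.7, 0.4]
opening: 0.0486
t 6.65 lane tcp mm [-35.1  26.   31.2] rpy [-1.7978e+02 -1.2000e-01 -1.6968e+02] open 48.6 F lane [-35.3  -6.    0.4]
```

The force rose to 35 N at x = -35.1, where "home" was predicted. I back off and let the gate follow the finger shut.

```bash
python3 -m handwheel '[[[0,-0.04,0],[0,0,0]],[[0,-0.08,0],[0,0,0]],[[0,-0.1,0],[0,0,0]],[[0,-0.1,0],[0,0,0]]]'; python3 plan.py; python3 -m handwheel '[[[-0.04,0,0],[0,0,0]],[[-0.08,0,0],[0,0,0]],[[-0.12,0,0],[0,0,0]],[[-0.15,0,0],[0,0,0]],[[-0.18,0,0],[0,0,0]]]'; python3 plan.py;  python3 -m handwheel '[[[-0.02,0,0],[0,0,0]],[[-0.04,0,0],[0,0,0]],[[-0.06,0,0],[0,0,0]],[[-0.07,0,0],[0,0,0]],[[-0.07,0,0],[0,0,0]]]'; python3 plan.py -52 -22 110
```

```text
clock: 6.98
tool_pos: [0.5395, -0.0167, 0.045]
orientation: [180.0, 0.0, -169.6]
force: [4.2, -2.6, 0.3]
opening: 0.0489
t 6.98 lane tcp mm [-52.1  25.1  31. ] rpy [ 1.7999e+02  2.0000e-02 -1.6963e+02] open 48.9 F lane [-3.3 -3.6  0.3]
clock: 7.4
tool_pos: [0.5748, -0.0096, 0.0445]
orientation: [180.0, -0.1, -169.6]
force: [-0.5, -0.8, -0.1]
opening: 0.0487
t 7.40 lane tcp mm [-51.5 -10.9  30.5] rpy [ 1.800e+02 -9.000e-02 -1.696e+02] open 48.7 F lane [-0.7  0.7 -0.1]
clock: 7.82
tool_pos: [0.5887, -0.0073, 0.0449]
orientation: [-180.0, -0.0, -169.6]
force: [0.4, -0.3, -0.3]
opening: 0.0488
t 7.82 lane tcp mm [-51.8 -25.   30.9] rpy [-180.    -0.  -169.6] open 48.8 F lane [-0.4 -0.3 -0.3]
world [ 0.5858 -0.008   0.124 ] shares [ 0.0151 -0.0012 -0.3955] turn [-0.     -0.     -0.0001] scaled
```

```bash
python3 -m handwheel '[[[0,0,-0.1],[0,0,0]],[[0,0,-0.3],[0,0,0]],[[0,0,-0.5],[0,0,0]],[[0,0,-0.7],[0,0,0]],[[0,0,-0.85],[0,0,0]]]'; python3 -m handwheel '[[[0,-0.2,0],[0,0,0]],[[0,-0.4,0],[0,0,0]],[[0,-0.6,0],[0,0,0]],[[0,-0.8,0],[0,0,0]],[[0,-0.8,0],[0,0,0]]]';python3 -m handwheel '[[[0,0,0],[0,0,0]],[[0,0,0],[0,0,0]]]'; python3 plan.py; python3 look.py pics/s4.png
```

```text
clock: 8.23
tool_pos: [0.5887, -0.0074, 0.2187]
orientation: [-180.0, 0.2, -169.6]
force: [0.8, 0.6, -0.3]
opening: 0.0489
clock: 8.65
tool_pos: [0.6172, -0.1703, 0.2145]
orientation: [-179.9, -0.1, -169.8]
force: [0.3, 0.3, -0.5]
opening: 0.0487
clock: 8.82
tool_pos: [0.6168, -0.1649, 0.2146]
orientation: [180.0, -0.0, -169.7]
force: [0.6, 0.2, 0.4]
opening: 0.0489
t 8.82 lane tcp mm [-211.9  -24.1  200.6] rpy [ 1.7998e+02 -4.0000e-02 -1.6968e+02] open 48.9 F lane [ 0.1 -0.6  0.4]
```

View pics/s4.png

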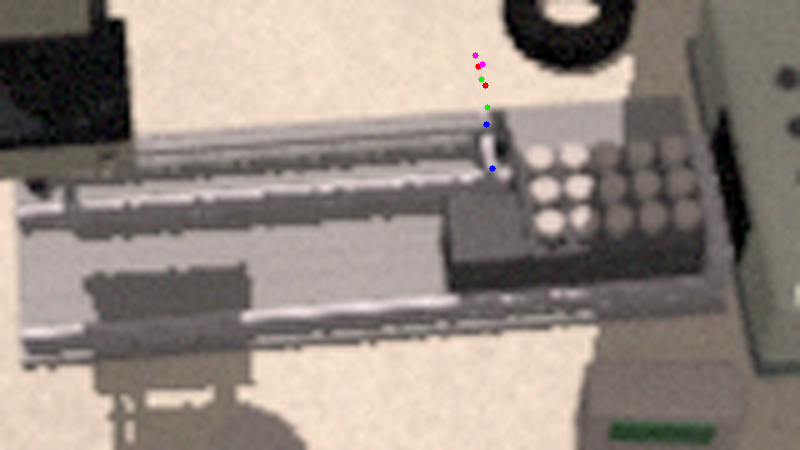

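```bash
python3 - <<'E'
from h import *
import sys; sys.argv=["x"]
p=np.load("lane.npy");c,sn=np.cos(p[2]),np.sin(p[2])
s=snapshot("scene")
for n,u,v,z in(("tail rear y-31",452,262,.048),("tail rear y+8",446,198,.048),("capRR",538,156,.06),("capFR",672,153,.06),("capRL",549,221,.06),("capFL",686,215,.06)):
    w=px2w(s,215+u/5-.5,170+v/5-.5,z);d=w[:2]-p[:2];print(n,np.round(1e3*np.array([c*d[0]+sn*d[1],-sn*d[0]+c*d[1]]),1))
E
```

```text
tail rear y-31 [-25.4 -31.8]
tail rear y+8 [-23.9   5.6]
capRR [23.2 18.8]
capFR [90.1 14.8]
capRL [ 23.2 -19.8]
capFL [ 90.8 -22.2]
```

```bash
python3 -c "
from plant import *
print(close_job())"
```

```text
the job is handed in; nothing more can be done
None
```

I loaded the rack and handed the job in after about 9 s of robot time. The hand-in gives no verdict, so the result below rests on my own checks.

- **How it went:** One fingertip swung the gate bar out to about 0.7 rad and held it there. The other finger pushed the rack tail along the lane until the force jumped from about 4 N to 35 N at the stop. I then backed off, let the gate follow the finger shut, and lifted the arm clear.
- **Rack position:** In the last picture the tail's rear face is at lane x ≈ -25 mm, which puts the rack at about +58 mm, the home position. The tube caps give +57 mm, so the two agree within measuring error of about 2 mm.
- **Rack angle:** The cap positions suggest up to about 0.05 rad of yaw. That is under the 0.1 rad limit and probably partly reading error.
- **Gate:** The blade lies on the marks for the closed position, behind the block.
- **Robot and bystanders:** The tool force at the end was about zero. The ring and timer look unmoved. The jar was outside the last picture, so I did not re-check it, but the planned path kept clear of it.

One reading was unexpected: the arm rode up about 5 mm when it first met the bar, with an upward force of 5 to 6 N. I put this down to friction as the bar rises and the arm's give under load, and it faded as the gate opened.

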